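# Open the party snack jar in its brace

## Robot

A 7-joint arm with a two-finger parallel gripper is mounted at the origin on the work surface. World frame = base frame: x ahead of the robot, y to its left, z up, the work surface at z = 0. Lengths are in m, angles in rad, forces in N, time in s.
With the tool pointing down it reaches from about 0.425 to 0.825 m from the base axis. Payload 3.6 kg.
Tool frame: the origin (TCP) lies where the fingers leave the gripper's body, on its centre line; the fingertips stand 73 mm ahead of it and the grasp point (between the pads) lies 54 mm ahead of it; z points along the fingers, y is the line along which they close (so a half turn about z gives the same grasp; the last joint's range is limited). The gripper opens to 85 mm and grips with 20 to 120 N. Pads are 22 mm wide; open, the fingers measure 114 mm over their backs; the gripper's body (76 mm by 85 mm) begins 54 mm behind the grasp point. The pads swing forward as they close: fully open they stand 13 mm farther back than shut.
Start: joints at [1.085, 0.615, -0.013, 1.423, 0.008, 1.103, -0.04], TCP at [0.288, -0.583, 0.304] pointing down, gripper open.
Joint ranges: [-3.12, 3.12], [-0.3, 2.06], [-1.34, 1.32], [0.26, 2.42], [-1.36, 4.5], [0.01, 1.98], [-2.84, 2.84]. Speed limits (rad/s): [2.79, 2.79, 3.14, 3.14, 3.14, 3.14, 3.14].

## Interface

Orientations are given as a unit quaternion [x, y, z, w].
In Python, from station import arm, snapshot, camera_info, ticket gives the robot as it stands. Calls block until the motion is done:
- arm.movep(position, orientation): joint-space move of the TCP to a pose.
- arm.line_to(position, velocity=0.15, ori=None): straight line of the TCP; ori=None keeps the orientation; velocity is the mean speed in m/s.
- arm.move_j(angles): joint-space move.
- arm.move_gripper(opening, effort=None): opening from 0.0 (shut) to 1.0 (fully open); effort is the grip in N (None keeps the last); returns when the fingers have stopped.
- arm.pause(seconds).
- arm.ik(position, orientation): joint angles nearest the present ones, or None.
- snapshot(name): name is "side" or "top" or "wrist"; returns the picture (420x560x3 uint8, blue, green, red); there is no depth.
- camera_info(name): a dict with "fx", "fy", "cx", "cy" (pixels), "R" (3x3) and "t" (3): a world point X has camera coordinates R X + t; the wrist camera has in their place "T_tool_cam" (4x4, takes a point from camera to tool coordinates, whose origin is the TCP and whose axes are the flange's). Camera axes: x right, y down, z forward; pixel columns grow to the right and rows downward; lengths in m; the calibration is good to about 2 mm. The wrist camera is an equidistant fisheye: a pixel r from the principal point sees the ray r / f radians off the axis. A picture is of the moment at which its call begins: read the wrist's pose just before it. camera_info takes no time and is no camera call.
A pose or a line that the arm cannot do raises arm.MotionError and nothing moves.
- ticket.finish_job(): hands the job in; it is judged then, once.
Readings, each from a call of its own:
- arm.read_time(): time.
- arm.read_joint_positions(): joint angles.
- arm.read_dq(): joint speeds.
- arm.read_effort(): joint torques, N m.
- arm.read_tool_pos(): TCP position.
- arm.read_eef_rot(): TCP orientation.
- arm.read_ft_force(): force on the tool from outside, world axes, zero at the start.
- arm.read_wrist_torque(): the same for the moment, N m.
- arm.read_opening(): opening from 0.0 (shut) to 1.0 (fully open).
- arm.read_finger_force(): force on a finger pad.
Only numpy, scipy, OpenCV 4.12 (cv2) and the standard library are available. Lean on these libraries where they do the work, as an engineer would, in place of code of your own. Each camera call takes 0.05 s, during which the arm holds its last target. There are 200 camera calls.

## Task

Pick up the square white jar by its red cap and seat it fully in the square socket of the wooden block, so that the socket stops it from turning. Then twist the tight red cap anticlockwise (seen from above) until its lugs come free, lift it off and finish while still holding it level, centred just above the open jar and clear of its rim by one to three centimetres, with the jar left upright and fully down in the socket. Leave the green jar, the paper cup and the bottle where they stand.

Things in the scene. Friction and masses are not known exactly. Their poses are not given: they have to be found in the camera images.
- jar: White ceramic jar under the red cap, 0.3 to 0.45 kg. Square body 64 x 64 mm, 62 mm tall, blue bands; round neck 46 mm diameter (55 over its lugs), rim 85 mm above the underside; black sprung seal disc in the mouth, rising to 90 mm once uncapped. Origin: centre of the underside; z up, x and y square to the sides (yaw matters modulo 90 degrees). Loose: unbraced it turns with the cap.
- cap: Round red twist cap on the square jar, 65 mm diameter, 31 mm tall, 40 g, white disc and black mark on top; the jar can be carried by it. Origin: centre of its lower edge, 72 mm above the jar's underside when closed; z up. Two inner lugs hook under two neck lugs; a seal spring (8 N) makes it tight, about 0.2 to 0.4 N m to turn. It does not rise as it turns.
- cap_grip (a point): Centre of the cap's solid gripping band, 8 mm below its top. Turned anticlockwise from above, the cap comes free after 40 to 60 degrees (by how far it was closed, plus 4 of play in the socket) and lifts straight off from there up to 110 degrees, where a stop blocks it; clockwise a stop blocks within 17 degrees. Pulled before it is free, it lifts the jar along.
- dock: Wooden block fixed to the table, 120 x 120 mm, 36 mm tall, with a square socket in the middle of its top. Origin: centre of its underside; x and y square to its sides and to the socket's.
- socket (a point): Centre of the socket's floor, 14 mm above the table; axes as the block's. The socket is 68 x 68 mm (2 mm play on each side of the jar), 22 mm deep, with a 4 mm chamfer round its mouth.
- green_jar: Bystander: round green glass jar with yellow lid, 60 mm diameter, 95 mm tall. Origin: centre of the underside.
- paper_cup: Bystander: open white paper cup, 76 mm across the rim, 90 mm tall. Origin: centre of the underside.
- beer_bottle: Bystander: brown glass bottle, 62 mm diameter, 230 mm tall. Origin: centre of the underside.
Mind the look-alikes: they are no part of the job. Of the things that look like the cap, the smaller one is meant.

How it is judged:
On the way, in this order (a step that is already met when the one before it is completed fails the run):
1. the jar stands fully down in the socket with its cap still on (horizontal distance between jar and socket below 0.006 m and z of jar in the frame of socket below 0.005 m and angle between jar's own z axis and vertical below 0.08 rad and z of cap in the frame of jar below 0.078 m), for 0.2 s.
2. the cap has come free and off the neck while the jar sits in the socket (horizontal distance between jar and socket below 0.006 m and z of jar in the frame of socket below 0.005 m and angle between jar's own z axis and vertical below 0.08 rad and z of cap in the frame of jar above 0.086 m), for 0.1 s.
At the end, for the whole second after the job is handed in: Jar upright (0.08 rad) in the socket, within 6 mm of its centre, 5 mm of its floor; cap gripped, still, level (0.2 rad), not touching the jar, its lower edge 3 to 45 mm above the rim, centred within 18 mm; bystanders upright, within 30 mm of their starts (horizontal distance between jar and socket below 0.006 m and z of jar in the frame of socket below 0.005 m and angle between jar's own z axis and vertical below 0.08 rad and z of cap in the frame of jar between 0.088 and 0.13 m and horizontal distance between cap and jar below 0.018 m and angle between each of cap, green_jar, paper_cup, beer_bottle's own z axis and vertical below 0.2 rad and contact force between the fingers and cap above 1 N and contact force between cap and jar below 0.3 N and linear speed of each of cap, jar below 0.03 m/s and distance of each of green_jar, paper_cup, beer_bottle from where it was at the start of the episode below 0.03 m); the arm keeps its last pose, push and grip.
It fails at once if a bystander was knocked or moved (distance of any of green_jar, paper_cup, beer_bottle from where it was at the start of the episode above 0.03 m or angle between any of green_jar, paper_cup, beer_bottle's own z axis and vertical above 0.35 rad).
It fails at once if the jar was tipped over (angle between jar's own z axis and vertical above 0.7 rad).
It also fails if it takes over 43 s, if anything falls off the work surface, if the arm or the gripper's body presses on something with over 40 N, if the wrist force passes 120 N, or if a joint passes its speed limit or range.

## Working session

There is one attempt and no reset: what is moved stays moved. The work goes in short steps, each a Python script; the robot and the scene stay as the last script left them, time stands still between calls to the robot, and variables do not carry over. Pictures are saved under pics/ and viewed, at most 10 in all, crops included, and the job is handed in when it is done.

```bash
mkdir -p pics; ls
python3 - <<'E'
from station import *
import cv2,numpy as np
for n in ("side","top","wrist"):
    cv2.imwrite(f"pics/{n}0.png",snapshot(n)); print(n,camera_info(n))
a,b=[cv2.imread(f"pics/{n}0.png") for n in("top","wrist")]
print(arm.read_time(),arm.read_tool_pos(),arm.read_eef_rot(),arm.read_opening())
E
```

```text
pics
side {'fx': 406.63019791752043, 'fy': 406.63019791752043, 'cx': 272.72381797208425, 'cy': 207.63552300061895, 'R': array([[ 0.99430557, -0.10646977,  0.00454009],
       [-0.05764059, -0.57315341, -0.81741834],
       [ 0.08963251,  0.81250192, -0.57602661]]), 't': array([-0.55887996,  0.11872153,  0.88601581])}
top {'fx': 379.40123303153507, 'fy': 379.40123303153507, 'cx': 285.74916972199964, 'cy': 205.3715268287859, 'R': array([[ 0.02710693, -0.99961366,  0.00614302],
       [-0.9979184 , -0.02741966, -0.05836975],
       [ 0.05851563, -0.00454801, -0.99827613]]), 't': array([-0.01103795,  0.58536666,  0.99639898])}
wrist {'fx': 325.19226210127806, 'fy': 325.19226210127806, 'cx': 276.1734852787636, 'cy': 207.84572919754424, 'T_tool_cam': array([[ 1.01720555e-03, -9.66081321e-01, -2.58236028e-01,
         6.61201202e-02],
       [ 9.99999376e-01,  8.63434604e-04,  7.08874260e-04,
         8.06453550e-04],
       [-4.61860259e-04, -2.58236588e-01,  9.66081597e-01,
        -7.08085512e-02],
       [ 0.00000000e+00,  0.00000000e+00,  0.00000000e+00,
         1.00000000e+00]])}
0.15 [ 0.28766963 -0.58236956  0.3029876 ] [ 9.73793444e-01  2.27431972e-01 -2.36681263e-04 -9.84696466e-04] 0.9987841549517051
```

View pics/top0.png

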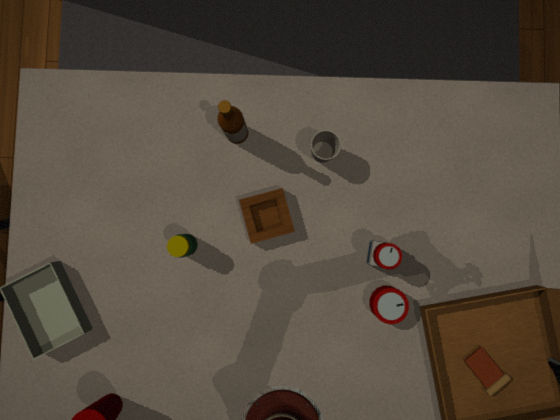

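View pics/side0.png

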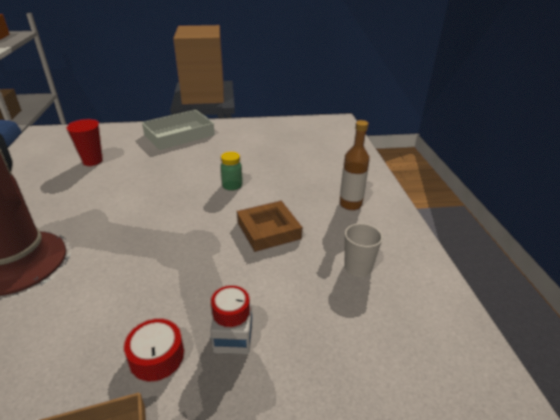

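The top view shows the square jar's small cap at about (387,256), the larger look-alike at (390,305), and the dock at (266,215). The green jar is at (181,246), the bottle at (232,125) and the cup at (325,146). Next I'll measure these with the calibration and move the wrist camera over the jar.

```bash
cat > h.py <<'E'
from station import *
import cv2,numpy as np
from scipy.spatial.transform import Rotation as Ro
def unproj(n,px,z):
    c=camera_info(n); px=np.atleast_2d(px).astype(float)
    d=np.c_[(px[:,0]-c["cx"])/c["fx"],(px[:,1]-c["cy"])/c["fy"],np.ones(len(px))]@c["R"]
    o=-c["R"].T@c["t"]; return o+d*((z-o[2])/d[:,2])[:,None]
def wpose():
    T=np.eye(4);T[:3,:3]=Ro.from_quat(arm.read_eef_rot()).as_matrix();T[:3,3]=arm.read_tool_pos()
    return T@camera_info("wrist")["T_tool_cam"]
def wunproj(T,px,z):
    c=camera_info("wrist"); u=(np.atleast_2d(px)-[c["cx"],c["cy"]])/c["fx"]
    r=np.linalg.norm(u,axis=1)+1e-12
    d=np.c_[u*(np.sin(r)/r)[:,None],np.cos(r)]@T[:3,:3].T
    return T[:3,3]+d*((z-T[2,3])/d[:,2])[:,None]
def quat(yaw): # tool down, tool y axis (closing line) at angle yaw+90 ; tool x at yaw
    return (Ro.from_euler("z",yaw)*Ro.from_euler("x",np.pi)).as_quat()
def red(im):
    h=cv2.cvtColor(im,cv2.COLOR_BGR2HSV)
    return (((h[...,0]<8)|(h[...,0]>172))&(h[...,1]>170)&(h[...,2]>80)).astype(np.uint8)
def wood(im):
    h=cv2.cvtColor(im,cv2.COLOR_BGR2HSV)
    return ((h[...,0]>8)&(h[...,0]<20)&(h[...,1]>110)).astype(np.uint8)
E
python3 - <<'E'
from h import *
im=cv2.imread("pics/top0.png")
for nm,m,z in(("red",red(im),.103),("wood",wood(im),.036)):
    for c in cv2.findContours(m,cv2.RETR_EXTERNAL,cv2.CHAIN_APPROX_NONE)[0]:
        if cv2.contourArea(c)>250:
            r=cv2.minAreaRect(cv2.convexHull(c)); print(nm,r, unproj("top",[r[0]],z)[0].round(4), unproj("top",cv2.boxPoints(r),z).round(3)[:,:2].tolist())
sd=cv2.imread("pics/side0.png")
for c in cv2.findContours(red(sd),cv2.RETR_EXTERNAL,cv2.CHAIN_APPROX_NONE)[0]:
    if cv2.contourArea(c)>250: print("side",cv2.minAreaRect(c))
cr=lambda x,y:cv2.resize(im[y-45:y+45,x-45:x+45],(390,390),interpolation=cv2.INTER_CUBIC)
cv2.imwrite("pics/crop0.png",np.hstack([cr(387,256),cr(266,215)]))
E
```

```text
red ((390.5, 305.5), (35.0, 35.0), 90.0) [ 0.3456 -0.2537  0.103 ] [[0.386, -0.211], [0.388, -0.296], [0.305, -0.296], [0.303, -0.212]]
red ((388.5, 255.5), (25.0, 25.0), 90.0) [ 0.4653 -0.2476  0.103 ] [[0.495, -0.217], [0.496, -0.278], [0.436, -0.278], [0.434, -0.218]]
wood ((489.5, 352.0), (134.0, 139.0), 90.0) [ 0.2211 -0.5291  0.036 ] [[0.387, -0.349], [0.396, -0.711], [0.058, -0.706], [0.05, -0.351]]
wood ((4.0, 256.5), (8.0, 59.0), 0.0) [0.4317 0.7307 0.036 ] [[0.356, 0.736], [0.508, 0.746], [0.508, 0.726], [0.357, 0.715]]
wood ((266.41107177734375, 215.4900665283203), (45.972476959228516, 45.872745513916016), 74.57783508300781) [0.5564 0.0549 0.036 ] [[0.597, 0.13], [0.632, 0.015], [0.517, -0.02], [0.482, 0.094]]
wood ((228.423095703125, 117.88462829589844), (33.50361633300781, 25.785503387451172), 37.87498474121094) [0.8127 0.1635 0.036 ] [[0.811, 0.22], [0.868, 0.18], [0.814, 0.107], [0.758, 0.147]]
wood ((538.4999389648438, 41.49999237060547), (82.99998474121094, 40.99999237060547), 90.0) [ 1.0463 -0.6654  0.036 ] [[1.161, -0.611], [1.164, -0.723], [0.933, -0.719], [0.93, -0.609]]
wood ((30.499996185302734, 109.99998474121094), (60.99999237060547, 219.99996948242188), 0.0) [0.8188 0.6879 0.036 ] [[0.526, 0.748], [1.117, 0.79], [1.122, 0.626], [0.53, 0.59]]
side ((154.11764526367188, 349.4706115722656), (58.69362258911133, 57.238407135009766), 75.96376037597656)
side ((230.0, 306.0), (38.0, 36.0), 90.0)
side ((82.5, 141.5), (45.0, 29.0), 90.0)
```

View pics/crop0.png

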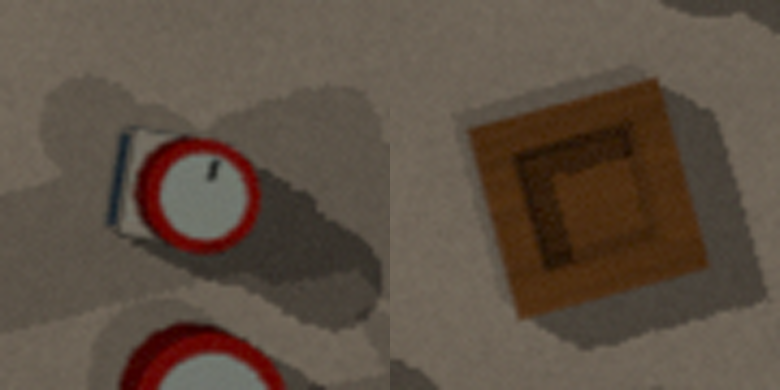

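The crop shows the jar's square corner edge with yaw of about -9°. The dock is at about +16°, centred near (0.556, 0.055), and the cap is near (0.464, -0.248). I'll look from above with the wrist camera, aligned to the jar.

Run:
```python
from h import *
np.set_printoptions(precision=4,suppress=True)
q=quat(np.radians(-9))
arm.movep([.464,-.248,.30],q); 
T=wpose(); im=snapshot("wrist"); cv2.imwrite("pics/w1.png",im); np.save("T1",T)
arm.movep([.525,-.258,.27],q)
T=wpose(); im2=snapshot("wrist"); cv2.imwrite("pics/w2.png",im2); np.save("T2",T)
print(arm.read_time(),arm.read_joint_positions())
# dock view (yaw 17)
arm.movep([.556,.055,.30],quat(np.radians(17)))
T=wpose(); im3=snapshot("wrist"); cv2.imwrite("pics/w3.png",im3); np.save("T3",T)
print(arm.read_time(),arm.read_joint_positions())
cv2.imwrite("pics/w123.png",cv2.resize(np.vstack([np.hstack([im[40:380,100:460],im2[40:380,100:460]]),np.hstack([im3[40:380,100:460],im3[40:380,100:460]])]),(636,600)))
```

```text
2.0333 [ 0.3613  0.5489  0.0948  1.6661 -0.0606  0.9309 -1.2511]
3.2833 [-0.1114  0.4759 -0.0333  1.6987  0.0207  0.9676 -1.4314]
```

View pics/w123.png

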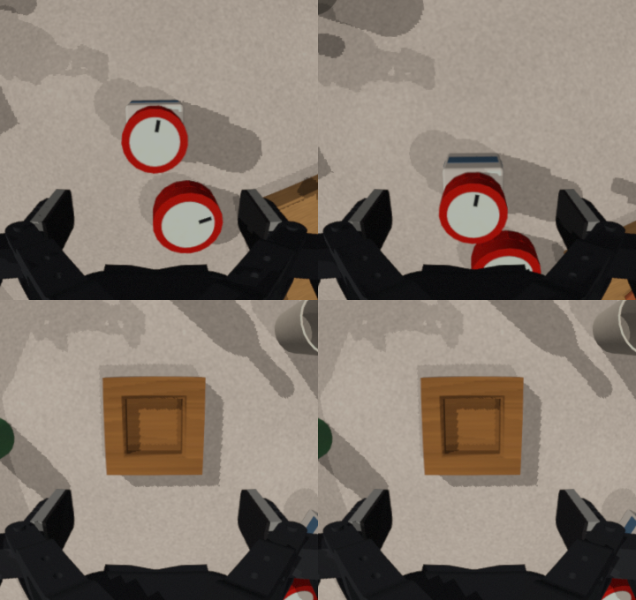

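The wrist views show the white cap disc at (155,140) and the blue jar face almost parallel to the image rows. The dock is nearly square in view at (154,425), so both yaw guesses are close. I'll refine them numerically.

Run:
```python
from h import *
np.set_printoptions(precision=4,suppress=True)
for k in(1,2):
    im=cv2.imread(f"pics/w{k}.png");T=np.load(f"T{k}.npy")
    n,l,s,c=cv2.connectedComponentsWithStats(red(im))
    for i in range(1,n):
        if s[i,4]>800:
            cn=max(cv2.findContours((l==i).astype(np.uint8),cv2.RETR_CCOMP,cv2.CHAIN_APPROX_NONE)[0],key=cv2.contourArea)
            ring=(l==i).astype(np.uint8); fill=np.zeros_like(ring);cv2.drawContours(fill,[cn],-1,1,-1)
            ho=fill&(1-ring); ho=cv2.morphologyEx(ho,cv2.MORPH_CLOSE,np.ones((9,9)))
            hc=cv2.findContours(ho,cv2.RETR_EXTERNAL,cv2.CHAIN_APPROX_NONE)[0]
            if not hc: continue
            hc=max(hc,key=cv2.contourArea)
            for nm,cc in(("outer",cn),("disc",hc)):
                P=wunproj(T,cc[:,0],.103)[:,:2].astype(np.float32); print(k,nm,cv2.fitEllipse(P*1000))
    h=cv2.cvtColor(im,cv2.COLOR_BGR2HSV)
    b=((h[...,0]>95)&(h[...,0]<125)&(h[...,1]>90)&(h[...,2]>40)).astype(np.uint8); b[300:]=0
    n,l,s,c=cv2.connectedComponentsWithStats(b); i=1+s[1:,4].argmax(); ys,xs=np.where(l==i); print("blue",s[i])
    u=np.unique(xs)[4:-4]
    for f,z in((np.max,.045),(np.min,.02)):
        P=wunproj(T,np.array([[x,f(ys[xs==x])] for x in u]),z)[:,:2]
        v=np.linalg.svd(P-P.mean(0))[2][0]; print("  edge yaw",np.degrees(np.arctan2(v[1],v[0]))%90, P.mean(0))
    print("  ends at z~.03",wunproj(T,[[u[0]-4,np.mean(ys)],[u[-1]+4,np.mean(ys)]],.03))
im=cv2.imread("pics/w3.png");T=np.load("T3.npy")
n,l,s,c=cv2.connectedComponentsWithStats(wood(im)); i=l[265,276] or 1+s[1:,4].argmax(); print(s[i])
cn=max(cv2.findContours((l==i).astype(np.uint8),cv2.RETR_EXTERNAL,cv2.CHAIN_APPROX_NONE)[0],key=cv2.contourArea)
ap=cv2.approxPolyDP(cv2.convexHull(cn),6,True)[:,0];P=wunproj(T,ap,.036)[:,:2];print(ap,P,P.mean(0))
d=np.diff(np.vstack([P,P[:1]]),axis=0);print(np.linalg.norm(d,axis=1),np.degrees(np.arctan2(d[:,1],d[:,0]))%90)
x,y,w,hh=s[i][:4]; cv2.imwrite("pics/dockcrop.png",cv2.resize(im[y-5:y+hh+5,x-5:x+w+5],None,fx=4,fy=4,interpolation=cv2.INTER_CUBIC))
```

```text
1 outer ((466.1968078613281, -248.85067749023438), (62.32878494262695, 64.7375717163086), 86.72412872314453)
1 disc ((464.8619079589844, -248.70472717285156), (48.98051452636719, 49.01681137084961), 85.1171875)
1 outer ((373.96160888671875, -268.56036376953125), (72.14594268798828, 87.51220703125), 106.17921447753906)
1 disc ((368.3832092285156, -269.7737121582031), (57.77603530883789, 58.011817932128906), 113.09896087646484)
blue [261 155   3   1   3]Traceback (most recent call last):
  File "<stdin>", line 21, in <module>
  File "h.py", line 12, in wunproj
    c=camera_info("wrist"); u=(np.atleast_2d(px)-[c["cx"],c["cy"]])/c["fx"]
                               ~~~~~~~~~~~~~~~~~^~~~~~~~~~~~~~~~~~
ValueError: operands could not be broadcast together with shapes (1,0) (2,)
```

Run:
```python
from h import *
np.set_printoptions(precision=4,suppress=True)
im=cv2.imread("pics/w2.png");T=np.load("T2.npy")
m=red(im);n,l,s,c=cv2.connectedComponentsWithStats(m)
print([(list(a),list(b.round())) for a,b in zip(s,c) if a[4]>300])
b=im.astype(int); b=((b[...,0]-b[...,2]>20)).astype(np.uint8); b[300:]=0
n,l,s,c=cv2.connectedComponentsWithStats(b); i=1+s[1:,4].argmax(); ys,xs=np.where(l==i); print("blue",s[i])
u=np.unique(xs)[4:-4]
for f,z in((np.max,.045),(np.min,.02)):
    P=wunproj(T,np.array([[x,f(ys[xs==x])] for x in u]),z)[:,:2]
    v=np.linalg.svd(P-P.mean(0))[2][0]; print("  edge yaw",np.degrees(np.arctan2(v[1],v[0]))%90, P.mean(0))
E=wunproj(T,[[u[0]-4,np.mean(ys)],[u[-1]+4,np.mean(ys)]],.035);print("ends",E,np.linalg.norm(E[0]-E[1]),E.mean(0))
im=cv2.imread("pics/w3.png");T=np.load("T3.npy")
n,l,s,c=cv2.connectedComponentsWithStats(wood(im)); i=1+s[1:,4].argmax(); print(s[i])
cn=max(cv2.findContours((l==i).astype(np.uint8),cv2.RETR_EXTERNAL,cv2.CHAIN_APPROX_NONE)[0],key=cv2.contourArea)
ap=cv2.approxPolyDP(cv2.convexHull(cn),6,True)[:,0];P=wunproj(T,ap,.036)[:,:2];print(ap,P,P.mean(0))
d=np.diff(np.vstack([P,P[:1]]),axis=0);print(np.linalg.norm(d,axis=1),np.degrees(np.arctan2(d[:,1],d[:,0]))%90)
x,y,w,hh=s[i][:4]; print(x-5,y-5);cv2.imwrite("pics/dockcrop.png",cv2.resize(im[y-5:y+hh+5,x-5:x+w+5],None,fx=4,fy=4,interpolation=cv2.INTER_CUBIC))
```

```text
[([np.int32(0), np.int32(0), np.int32(560), np.int32(420), np.int32(231596)], [np.float64(279.0), np.float64(208.0)]), ([np.int32(237), np.int32(236), np.int32(115), np.int32(114), np.int32(3593)], [np.float64(287.0), np.float64(295.0)])]
blue [247 218  57   6 308]
  edge yaw 81.0128406070894 [ 0.498  -0.2537]
  edge yaw 82.69234801346754 [ 0.495  -0.2532]
ends [[ 0.5014 -0.2264  0.035 ]
 [ 0.4928 -0.2807  0.035 ]] 0.055021923486215506 [ 0.4971 -0.2535  0.035 ]
[  216   127   116   112 12492]
[[331 128]
 [328 237]
 [221 237]
 [217 128]] [[ 0.6319  0.015 ]
 [ 0.5188 -0.0201]
 [ 0.4846  0.0931]
 [ 0.5981  0.1274]] [0.5584 0.0538]
[0.1184 0.1183 0.1185 0.1174] [17.244  16.803  16.8126 16.7701]
211 122
```

View pics/dockcrop.png

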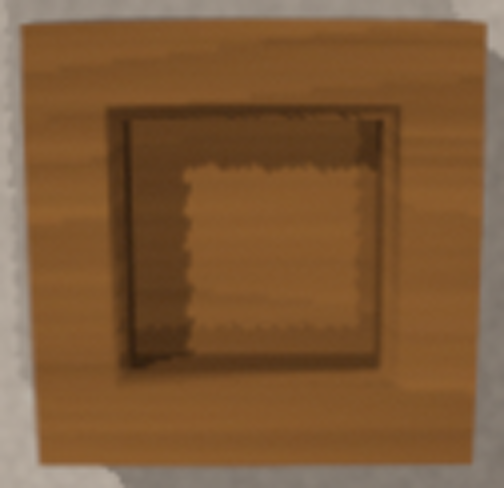

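The dock is square with sides of about 118 mm (expected 120), so its pose is (0.558, 0.054) with yaw 16.9°. The cap is at (0.465, -0.249), and the jar centre from its face is (0.4655, -0.2485) with yaw about -8.8°, which agrees. Now I'll pick it up.

Run:
```python
from h import *
np.set_printoptions(precision=4,suppress=True)
q=quat(np.radians(-8.8)); x,y=.465,-.2487
arm.movep([x,y,.23],q); arm.line_to([x,y,.146],.15)
print(arm.read_tool_pos(),arm.read_ft_force())
arm.move_gripper(0.0,70); print(arm.read_opening(),arm.read_finger_force(),arm.read_ft_force(),arm.read_wrist_torque())
arm.line_to([x,y,.216],.15); arm.pause(.2)
print(arm.read_time(),arm.read_tool_pos(),arm.read_ft_force(),arm.read_wrist_torque(),arm.read_opening())
q2=quat(np.radians(16.9)); arm.movep([.558,.0539,.216],q2); arm.pause(.2)
T=wpose();w=snapshot("wrist");np.save("T4",T);cv2.imwrite("pics/w4.png",w)
s=snapshot("side"); cv2.imwrite("pics/c4.png",np.hstack([w[:,:],cv2.resize(s[120:280,190:350],(420,420))])[:, :800])
cv2.imwrite("pics/v4.png",cv2.resize(np.hstack([w,cv2.resize(s[120:280,190:350],(420,420))]),(800,343)))
print(arm.read_time(),arm.read_tool_pos(),arm.read_joint_positions())
```

```text
[ 0.4659 -0.2484  0.1465] [ 0.1472  0.1636 -0.0148]
0.7419434432383941 75.26012220187113 [-1.1733  0.2865  5.7797] [ 0.2163  0.1715 -0.0051]
6.3833 [ 0.4643 -0.2483  0.2147] [-0.9232 -1.1575 -5.2381] [ 0.0167 -0.0114  0.0012] 0.7374424429687271
7.8917 [0.5581 0.0527 0.2161] [-0.1284  0.5783 -0.0076  1.7922  0.0065  0.7711 -1.4174]
```

View pics/v4.png

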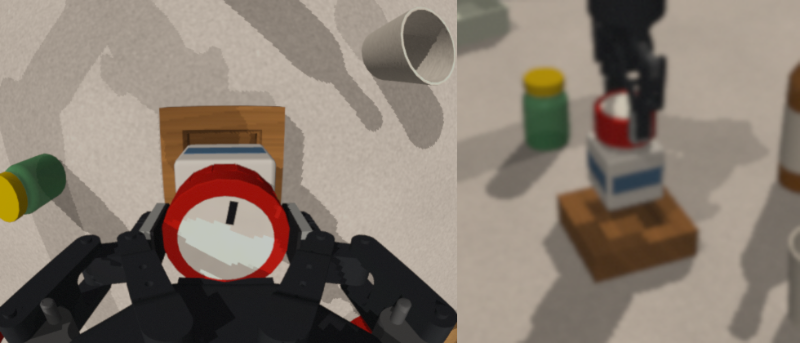

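The jar is held level and hangs over the dock, with its front face about parallel to the dock's edge: jar centre column about 225, dock about 222. I'll lower it with force checks.

Run:
```python
from h import *
np.set_printoptions(precision=4,suppress=True)
q2=quat(np.radians(16.9))
arm.line_to([.558,.0545,.186],.12,ori=q2); f0=arm.read_ft_force()
print(arm.read_tool_pos(),f0)
for z in np.arange(.182,.156,-.003):
    arm.line_to([.558,.0545,z],.05); f=arm.read_ft_force()-f0; print(round(z,4),arm.read_tool_pos(),f,arm.read_wrist_torque())
    if f[2]>18 or np.hypot(f[0],f[1])>15: break
print(arm.read_time())
s=snapshot("side"); w=snapshot("wrist"); cv2.imwrite("pics/v5.png",cv2.resize(np.hstack([w,cv2.resize(s[120:280,190:350],(420,420))]),(800,343)))
```

```text
[0.5578 0.0544 0.1858] [-0.1502 -0.0374 -5.2423]
0.182 [0.5579 0.0545 0.1822] [ 0.2813 -0.1467  1.1668] [ 0.0006 -0.0214  0.0229]
0.179 [0.5578 0.0545 0.1789] [0.4065 0.1484 1.0052] [-0.0449 -0.0025 -0.0564]
0.176 [0.5578 0.0545 0.1758] [-0.3784 -0.3914  0.0876] [ 0.0396 -0.0074 -0.025 ]
0.173 [0.5578 0.0545 0.1727] [-0.0353  0.922   0.826 ] [-0.0129 -0.0453 -0.0175]
0.17 [0.5578 0.0545 0.1697] [-0.6235  0.3235 -0.0751] [ 0.0078  0.0265 -0.0088]
0.167 [0.5578 0.0545 0.1667] [0.423  0.2561 0.5668] [-0.0061 -0.0385 -0.0505]
0.164 [0.5578 0.0545 0.1637] [ 0.09   -0.2608  0.6988] [ 0.0825 -0.034  -0.054 ]
0.161 [0.5585 0.0547 0.1617] [-0.4163  0.341   6.9797] [-0.029   0.2112 -0.0074]
0.158 [0.5585 0.0547 0.1615] [-6.0426 -0.1596 24.0846] [-0.1063  1.261   0.025 ]
10.5417
```

View pics/v5.png

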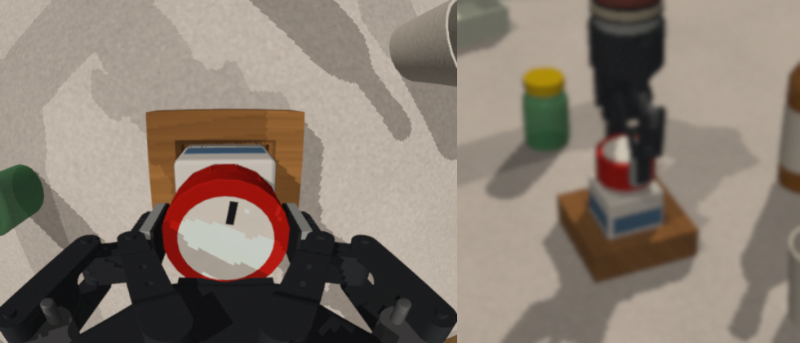

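The jar slid in freely and bottomed at TCP z ≈ 0.1616, against 0.1605 expected; the side view shows it low in the socket. Now I'll twist anticlockwise.

Run:
```python
from h import *
np.set_printoptions(precision=3,suppress=True)
p=[.5583,.0545,.161]
arm.move_gripper(0.0,80)
for a in range(0,81,10):
    arm.movep(p,quat(np.radians(16.9+a))); print(a,arm.read_tool_pos(),arm.read_ft_force(),arm.read_wrist_torque(),arm.read_joint_positions()[-1])
arm.pause(.2); print(arm.read_ft_force(),arm.read_wrist_torque(),arm.read_opening(),arm.read_time())
w=snapshot("wrist"); s=snapshot("side"); cv2.imwrite("pics/v6.png",cv2.resize(np.hstack([w,cv2.resize(s[120:280,190:350],(420,420))]),(800,343)))
```

```text
0 [0.559 0.055 0.162] [-1.553 -0.513  5.941] [-0.057  0.318 -0.049] -1.4204037371641516
10 [0.559 0.055 0.162] [-0.643 -0.205  6.331] [-0.008  0.246  0.05 ] -1.2930126872111862
20 [0.559 0.055 0.162] [-0.053 -0.222  5.002] [0.026 0.079 0.094] -1.1657991059056503
30 [0.56  0.055 0.162] [-1.151  1.195  4.929] [0.108 0.083 0.038] -1.0380790604924803
40 [0.559 0.055 0.162] [0.214 1.742 6.31 ] [0.121 0.155 0.111] -0.9098298165099324
50 [0.559 0.055 0.162] [-1.048  1.198  5.735] [0.077 0.196 0.106] -0.7809280469338806
60 [0.559 0.055 0.162] [-1.343  1.085  6.336] [0.154 0.306 0.069] -0.6512778931184097
70 [0.559 0.055 0.162] [-2.738  1.068  6.728] [0.134 0.425 0.074] -0.52072943098467
80 [0.559 0.055 0.162] [-2.906  0.068  6.855] [0.198 0.457 0.094] -0.389159343264205
[-3.004 -0.256  8.311] [0.144 0.465 0.14 ] 0.7356714782550448 13.3167
```

View pics/v6.png

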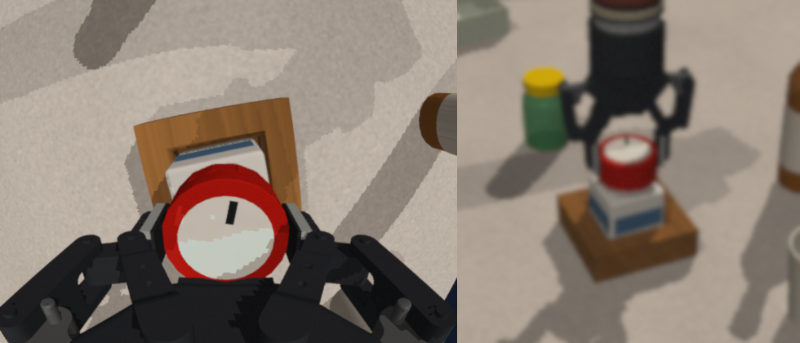

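The jar stayed put while the cap turned 80° with the gripper (the mark hasn't moved between the fingers). I'll lift gently, checking the force.

Run:
```python
from h import *
np.set_printoptions(precision=3,suppress=True)
p=np.array([.5585,.0545,.161])
for dz in(.004,.008,.012,.018,.025,.032):
    arm.line_to(p+[0,0,dz],.04); f=arm.read_ft_force(); print(dz,arm.read_tool_pos(),f,arm.read_wrist_torque())
    if f[2]<-5: print("jar hooked?"); break
arm.pause(.2); f=np.mean([arm.read_ft_force() for _ in range(5)],0);print(f,arm.read_time(),arm.read_opening())
w=snapshot("wrist"); s=snapshot("side"); cv2.imwrite("pics/v7.png",cv2.resize(np.hstack([w,cv2.resize(s[120:280,190:350],(420,420))]),(800,343)))
```

```text
0.004 [0.558 0.054 0.165] [-0.863  0.787 -0.288] [0.099 0.175 0.005]
0.008 [0.558 0.054 0.169] [-1.462  1.254 -0.012] [0.127 0.226 0.007]
0.012 [0.559 0.054 0.173] [-0.531  0.193  0.138] [ 0.081  0.012 -0.019]
0.018 [0.559 0.054 0.179] [-0.068 -0.219 -0.237] [0.013 0.005 0.008]
0.025 [0.559 0.055 0.186] [0.861 0.36  0.333] [ 0.008  0.045 -0.001]
0.032 [0.559 0.055 0.193] [ 0.415  0.079 -0.938] [-0.004 -0.023 -0.004]
[-0.891  0.563  0.676] 15.3167 0.7322914103637103
```

View pics/v7.png

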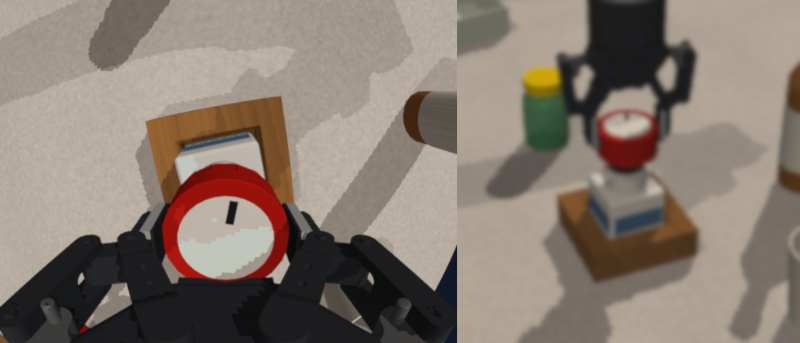

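The cap is off and level about 18 mm above the rim, with the neck showing below it. The jar is still down in the socket, and the bystanders in view haven't moved.

```bash
python3 -c "
from station import *
print(ticket.finish_job())"
```

```text
the job is handed in; nothing more can be done
None
```

I seated the jar in the socket, twisted its red cap free and lifted it off, and handed the job in at about 15 s with the cap held level about 18 mm above the rim; the hand-in gave no verdict.

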